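Pack the brush and keys and snap the cases shut

ROBOT

A 6-joint arm with a two-finger parallel gripper is mounted at the origin on the work surface. World frame = base frame: x ahead of the robot, y to its left, z up, the work surface at z = 0. Lengths are in m, angles in rad, forces in N, time in s.
With the tool pointing down it reaches from about 0.275 to 0.975 m from the base axis. Payload 8.4 kg.
Tool frame: the origin (TCP) lies midway between the tips of the shut fingers; the grasp point (between the pads) lies 19 mm behind it; z points along the fingers, y is the line along which they close (so a half turn about z gives the same grasp; the last joint's range is limited). The gripper opens to 92 mm and grips with 3 to 60 N. Pads are 20 mm wide; open, the fingers measure 128 mm over their backs; the gripper's body (75 mm by 189 mm) begins 69 mm behind the grasp point.
Start: joints at [-1.299, 0.353, 1.633, -0, 1.155, -0.002], TCP at [0.169, -0.602, 0.215] pointing down, gripper open.
Joint ranges: [-2.63, 2.63], [-0.92, 2.1], [0.06, 2.66], [-1.3, 4.44], [0, 2.69], [-3.02, 3.02]. Speed limits (rad/s): [2.22, 2.22, 2.79, 3.14, 3.14, 3.14].

INTERFACE

Orientations are given as a unit quaternion [x, y, z, w].
In Python, from station import status, capture, camera_params, finish_job, silhouettes, spot_point gives the robot as it stands.
- The arm moves only by the tool carry_out, never from a script. Its argument "increments" is a list of rows, each an object of numbers: "x", "y", "z": the shift along the tool's x, y, z as a fraction of full scale; "rx", "ry", "rz": the turn, a rotation vector about the tool's x, y, z as a fraction of full scale. In form: [{"x": .., "y": .., "z": .., "rx": .., "ry": .., "rz": ..}, ...]. A call has 1 to 8 rows; each row is the pose to reach, as a shift and turn from the pose commanded when the call began, along the tool's axes at that moment; what a row does not reach only later rows make up. Full scale, the value 1, is 0.25 m for a shift and 60 degrees for a turn. A row lasts 1/10 s, in which the tool goes at most 50 mm and 8.59 degrees, less where a joint would pass 70% of its speed; a pose out of reach is approached as far as the arm can. A call with a number of a shift or a turn outside -1 to 1 is refused whole. A call with a gripper value outside its range is refused whole. "claw" is the opening, from 0 (shut) to 1 (fully open), set as the call begins (left out, the last holds). The fingers move at their own pace and stop on an object; "grip_force" is the grip in N (left out, the last holds). Time passes only in rows, so rows that repeat a pose let the fingers close. It gives the time, the measured TCP pose, the force, the opening and the grip force at its end, in the units of the state.
- status.observe(): the state, without advancing time (a new reading comes with each control period).
- capture(name): name is "scene" or "side" or "wrist"; returns the picture (420x560x3 uint8, red, green, blue); there is no depth.
- camera_params(name): a dict with "mtx" (3x3 intrinsics, pixels), "rvec" (rotation vector, rad) and "tvec" (3), from world to camera coordinates, as OpenCV has them. Camera axes: x right, y down, z forward; pixel columns grow to the right and rows downward; lengths in m; the calibration is good to about 2 mm. The wrist camera is an equidistant fisheye: a pixel r from the principal point sees the ray r / f radians off the axis. A picture is of the moment at which its call begins: read the wrist's pose just before it. camera_params takes no time and is no camera call; for the wrist camera it gives the pose at the moment of the call.
- finish_job(): hands the job in; it is judged then, once.
Trained networks look in the newest picture that a camera, given by its name, has taken for a name from the list of things; names that differ only in an ending like _2 or _b are one class to them, and where a whole thing is asked for, a point or a joint stands for the part that bears it (a point fixed in the world has none). Each returns a list of dicts, best first, with "score" (0 to 1); they miss things now and then, are a little off and sometimes report something else, mostly with a low value. They report only what shows in the picture. A call takes as long as a camera call. They do not tell look-alikes from the thing itself.
- silhouettes(thing, camera): "pixels" (420x560 bool, what is visible of it) and "extent" ([left, top, right, bottom] in pixels, round what is visible of it).
- spot_point(thing, camera): "centre" ([row, column] in pixels: a listed point, or the origin of a listed thing).
The state is a dict: "t": time; "q": joint angles; "qd": joint speeds; "joint_efforts": joint torques, N m; "position": TCP position; "tool_rot": TCP orientation; "force": force on the tool from outside, world axes, zero at the start; "ft_torque": the same for the moment, N m; "grip_width": finger opening in m; "grip_force": force on a finger pad.
Only numpy, scipy, OpenCV 4.12 (cv2) and the standard library are available. Lean on these libraries where they do the work, as an engineer would, in place of code of your own. Each camera call takes 0.05 s, during which the arm holds its last target. There are 200 camera calls.

TASK

Put the shoe brush in the longer grey case and the key organizer in the shorter one, each the right way up and flat on the case floor, then press both hinged covers down until they snap and stay shut by themselves. Leave the bell, vase and tin where they stand.

Things in the scene. Friction and masses are not known exactly. Their poses are not given: they have to be found in the camera images.
- long_case: The longer snap case, fixed to the bench, at the left or the right: a grey plastic open tub, outside 92 (x) x 170 (y) x 42 mm high, walls and floor 4 mm thick, so inside 84 x 162 x 38 mm deep. Origin: centre of its underside, on the bench; z up, y along its length, x towards the hinge side (a black strip on the rim), which faces roughly away from the robot.
- short_case: The shorter snap case, fixed to the bench, at the left or the right: a grey plastic open tub, outside 92 (x) x 136 (y) x 42 mm high, walls and floor 4 mm thick, so inside 84 x 128 x 38 mm deep. Origin: centre of its underside, on the bench; z up, y along its length, x towards the hinge side (a black strip on the rim), which faces roughly away from the robot.
- long_case_cover (a joint): Angle of the long case's cover, rad: 0 shut flat on the rim, pi/2 upright, grows as it opens, stop at 2.65. A weak spring and a little friction hold it open at 2.25 to 2.6, leaning back over the hinge; let go half shut, it springs back to about 2.2 (about 1 N at its edge). At about 0.1 it meets a sprung ball catch in the near wall; pressed on with 5 to 10 N near the free edge it snaps past and stays shut.
- long_case_hinge (a point): Middle of the long case's hinge line, on the far rim, 42 mm above the bench, at x = +46 mm in the case; axes as the case's, the hinge line runs along y.
- long_case_edge (a point): Middle of the free edge of the long case's cover, on its outer face (upper face when shut). The cover is a flat grey plate, 92 mm from hinge to free edge, 170 mm long, 4 mm thick; shut, its top is 46 mm above the bench. At this point a tongue 30 mm wide runs on to 106 mm from the hinge, with a flap bent 26 mm down over the near wall. The point moves with the cover.
- short_case_cover (a joint): Angle of the short case's cover, rad: 0 shut flat on the rim, pi/2 upright, grows as it opens, stop at 2.65. A weak spring and a little friction hold it open at 2.25 to 2.6, leaning back over the hinge; let go half shut, it springs back to about 2.2 (about 1 N at its edge). At about 0.1 it meets a sprung ball catch in the near wall; pressed on with 5 to 10 N near the free edge it snaps past and stays shut.
- short_case_hinge (a point): Middle of the short case's hinge line, on the far rim, 42 mm above the bench, at x = +46 mm in the case; axes as the case's, the hinge line runs along y.
- short_case_edge (a point): Middle of the free edge of the short case's cover, on its outer face (upper face when shut). The cover is a flat grey plate, 92 mm from hinge to free edge, 136 mm long, 4 mm thick; shut, its top is 46 mm above the bench. At this point a tongue 30 mm wide runs on to 106 mm from the hinge, with a flap bent 26 mm down over the near wall. The point moves with the cover.
- brush_mid (a point): Wooden shoe brush with a flat wooden back above a dark bristle block, 34 (x) x 140 (y) x 30 mm high (wood from 14 to 30 mm up, 34 mm wide; bristle block below 28 mm wide, 124 mm long), about 140 g. It lies bristles down on the bench. The point is its centre, 15 mm up; y along its length, z up.
- keys_mid (a point): Key organizer: a grey plastic bar 30 (x) x 80 (y) x 24 mm high with a steel spring clip on top (27 mm high in all) that pinches two steel keys, which stick out of its +y end; 113 mm long in all (from -57 to +56 mm along y), about 110 g. The point is 12 mm up, at the middle of the whole length, where the plastic bar (which runs from -57 to +23 mm) can be gripped across x; y along the length, z up.
- tin_mid (a point): Closed round aluminium tin, 92 mm across, 32 mm high; the point is its centre, 16 mm up. Bystander.
- bell_mid (a point): Small white ceramic bell with a wooden knob, 62 mm across, 75 mm high; the point is on its axis, 35 mm up. Bystander.
- vase_mid (a point): Small terracotta bud vase, 60 mm across, 85 mm high; the point is on its axis, 40 mm up. Bystander.
Mind the look-alikes: they are no part of the job. Leave any pink look-alike of the long_case alone.

How it is judged:
At the end, for the whole second after the job is handed in: The brush lies inside the longer case and the key organizer inside the shorter one, each right way up and flat on the floor (centre within the walls, less than 35 mm above the bench, tilted less than 0.3 rad), and both covers stay shut (joint below 0.05 rad) by their catches (x of brush_mid in the frame of long_case between -0.042 and 0.042 m and y of brush_mid in the frame of long_case between -0.081 and 0.081 m and z of brush_mid in the frame of long_case between 0 and 0.035 m and x of keys_mid in the frame of short_case between -0.042 and 0.042 m and y of keys_mid in the frame of short_case between -0.064 and 0.064 m and z of keys_mid in the frame of short_case between 0 and 0.035 m and angle between each of brush_mid, keys_mid's own z axis and vertical below 0.3 rad and value of joint each of long_case_cover, short_case_cover below 0.05 rad); the robot touches nothing.
It fails at once if a bystander (tin, bell or vase) is pushed more than 25 mm from its place or tipped over (distance of any of tin_mid, bell_mid, vase_mid from where it was at the start of the episode above 0.025 m or angle between any of tin_mid, bell_mid, vase_mid's own z axis and vertical above 0.5 rad).
It also fails if it takes over 72 s, if anything falls off the work surface, if the arm or the gripper's body presses on something with over 40 N, if the wrist force passes 120 N, or if a joint passes its speed limit or range.

## Working session

There is one attempt and no reset: what is moved stays moved. The work goes in short steps, Python scripts to look and compute and a tool call to move; the robot and the scene stay as the last step left them, time stands still between calls to the robot, and variables do not carry over. Pictures are saved under pics/ and viewed, at most 10 in all, crops included, and the job is handed in when it is done.

Besides the shell and the picture viewer there is one more tool, called after "Emit:" as a command line: name --argument value ..., lists and objects as JSON in quotes. carry_out: Moves the arm, as the interface text tells. Shift numbers are shares of 0.25 m and turn numbers shares of 60 degrees, none past 1 either way. Its arguments: {"type":"object","properties":{"increments":{"type":"array","items":{"type":"object","properties":{"x":{"type":"number","minimum":-1,"maximum":1},"y":{"type":"number","minimum":-1,"maximum":1},"z":{"type":"number","minimum":-1,"maximum":1},"rx":{"type":"number","minimum":-1,"maximum":1},"ry":{"type":"number","minimum":-1,"maximum":1},"rz":{"type":"number","minimum":-1,"maximum":1}}}},"claw":{"type":"number"},"grip_force":{"type":"number"}},"required":["increments"]}

```bash
mkdir -p pics; ls
cat > h.py <<'E'
import numpy as np, cv2
from scipy.spatial.transform import Rotation as R
from station import status, capture, camera_params, finish_job, silhouettes, spot_point
def ray(name,uv,p=None):
    p=p or camera_params(name); M=np.array(p["mtx"],float); Rm=cv2.Rodrigues(np.array(p["rvec"],float))[0]; t=np.array(p["tvec"],float).ravel()
    x=(uv[0]-M[0,2])/M[0,0]; y=(uv[1]-M[1,2])/M[1,1]
    if name=="wrist":
        r=np.hypot(x,y); d=np.array([np.sin(r)*x/max(r,1e-9),np.sin(r)*y/max(r,1e-9),np.cos(r)])
    else: d=np.array([x,y,1.])
    return -Rm.T@t, Rm.T@d
def at_z(name,uv,z,p=None):
    o,d=ray(name,uv,p); return o+d*(z-o[2])/d[2]
def proj(name,X,p=None):
    p=p or camera_params(name); M=np.array(p["mtx"],float); Rm=cv2.Rodrigues(np.array(p["rvec"],float))[0]; t=np.array(p["tvec"],float).ravel()
    c=np.atleast_2d(X)@Rm.T+t
    if name=="wrist":
        h=np.hypot(c[:,0],c[:,1]); r=np.arctan2(h,c[:,2])/np.maximum(h,1e-9); u=c[:,:2]*r[:,None]
    else: u=c[:,:2]/c[:,2:]
    return u@np.diag([M[0,0],M[1,1]])+M[:2,2]
def save(n,im): cv2.imwrite(f"pics/{n}.png",np.ascontiguousarray(im[:,:,::-1]))
E
python3 - <<'E'
from h import *
a=capture("scene");b=capture("side")
save("scene0",a);save("side0",b)
for c in("scene","side"):
    p=camera_params(c); o,d=ray(c,(280,210)); print(c,o.round(3),d.round(3))
zs=dict(long_case=0,short_case=0,long_case_hinge=.042,short_case_hinge=.042,brush_mid=.015,keys_mid=.012,tin_mid=.016,bell_mid=.035,vase_mid=.04)
for n in list(zs)+["long_case_edge","short_case_edge"]:
    for c in("scene","side"):
        for s in spot_point(n,c)[:3]:
            r,cc=s["centre"]; print(n,c,round(s["score"],2),(round(cc),round(r)),at_z(c,(cc,r),zs[n])[:2].round(3) if n in zs else "")
E
```

```text
pics
scene [0.823 0.538 0.894] [-0.375 -0.437 -0.818]
side [0.095 0.939 1.019] [ 0.261 -0.634 -0.728]
long_case scene 0.86 (426, 269) [0.23  0.444]
long_case scene 0.74 (275, 267) [0.538 0.195]
long_case scene 0.2 (250, 203) [ 0.468 -0.013]
long_case side 0.69 (227, 241) [0.545 0.196]
long_case side 0.58 (317, 370) [0.227 0.445]
long_case side 0.23 (281, 147) [ 0.549 -0.188]
short_case scene 0.85 (196, 181) [ 0.544 -0.181]
short_case side 0.93 (279, 147) [ 0.555 -0.185]
long_case_hinge scene 0.73 (415, 266) [0.275 0.426]
long_case_hinge scene 0.64 (259, 276) [0.597 0.204]
long_case_hinge side 0.92 (207, 226) [0.594 0.201]
long_case_hinge side 0.71 (299, 342) [0.275 0.421]
short_case_hinge scene 0.81 (178, 179) [ 0.597 -0.186]
short_case_hinge side 0.8 (269, 134) [ 0.584 -0.182]
short_case_hinge side 0.34 (290, 265) [0.362 0.242]
brush_mid scene 0.82 (333, 235) [0.359 0.222]
brush_mid side 0.9 (292, 266) [0.363 0.224]
keys_mid scene 0.78 (237, 142) [ 0.359 -0.23 ]
keys_mid side 0.89 (341, 147) [ 0.381 -0.233]
tin_mid scene 0.75 (250, 204) [ 0.475 -0.001]
tin_mid side 0.59 (278, 192) [0.482 0.008]
bell_mid scene 0.66 (291, 215) [0.418 0.111]
bell_mid side 0.69 (293, 221) [0.403 0.107]
vase_mid scene 0.58 (204, 238) [0.644 0.026]
vase_mid side 0.97 (219, 172) [0.653 0.012]
long_case_edge scene 0.59 (444, 255) 
long_case_edge scene 0.57 (236, 272) 
long_case_edge side 0.79 (334, 371) 
long_case_edge side 0.74 (186, 195) 
short_case_edge scene 0.83 (150, 169) 
short_case_edge scene 0.27 (235, 143) 
short_case_edge side 0.88 (248, 108)
```

View pics/scene0.png

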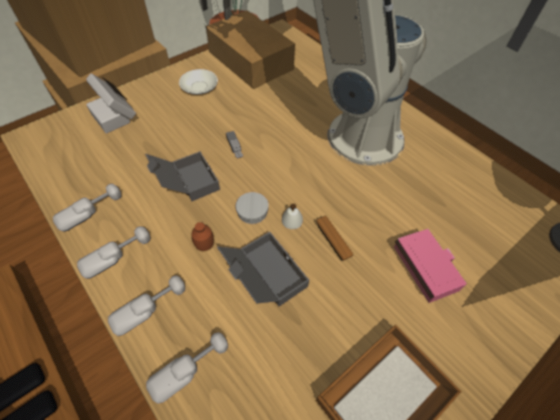

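View pics/side0.png

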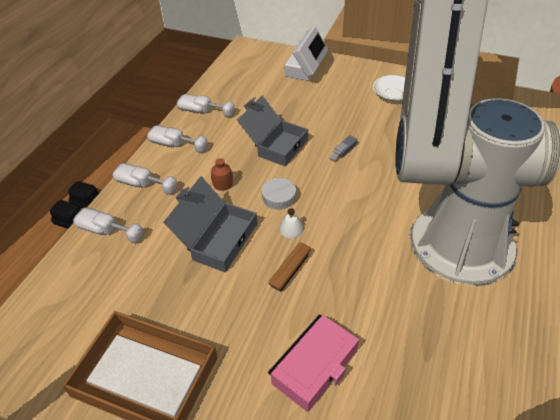

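The scene picture shows two candidates for the long case: the grey open tub at (275,267) and the pink closed box at (430,265). The grey one fits because it is an open grey tub with a black hinge strip, so the pink one is the look-alike. The short case is at (196,181), the brush at (333,237) and the keys at (235,145). The tin is at (252,207), the bell at (292,216) and the vase at (203,236).

Run:
```python
from h import *
a=capture("scene");b=capture("side")
save("crop1",np.hstack([cv2.resize(a[200:320,200:330],None,fx=3,fy=3,interpolation=2),cv2.resize(b[170:290,150:280],None,fx=3,fy=3,interpolation=2)]))
for n,z in(("brush_mid",.03),("keys_mid",.024)):
    for c in("scene","side"):
        m=silhouettes(n,c)[0]; ys,xs=np.nonzero(m["pixels"])
        P=np.array([at_z(c,(x,y),z)[:2] for x,y in zip(xs,ys)]); r=cv2.minAreaRect((P*1000).astype(np.float32))
        w,v=np.linalg.eigh(np.cov(P.T)); v=v[:,1]*np.sign(v[1,1]); print(n,c,P.mean(0).round(3),"axis deg",np.degrees(np.arctan2(v[1],v[0])).round(1),[np.round(q) for q in r])
def tri(n,ia,ib):
    sa=spot_point(n,"scene")[ia]["centre"];sb=spot_point(n,"side")[ib]["centre"]
    L=[ray("scene",sa[::-1]),ray("side",sb[::-1])];A=0;B=0
    for o,d in L:
        d=d/np.linalg.norm(d);Q=np.eye(3)-np.outer(d,d);A=A+Q;B=B+Q@o
    print(n,np.linalg.solve(A,B).round(3))
tri("long_case",1,0);tri("long_case_hinge",1,0);tri("long_case_edge",1,1);tri("short_case",0,0);tri("short_case_hinge",0,0);tri("short_case_edge",0,0)
# silhouettes rect of cases
for n in("long_case","short_case"):
    for c in("scene","side"):
        for s in silhouettes(n,c)[:3]: print(n,c,s["score"],s["extent"])
```

```text
brush_mid scene [0.371 0.236] axis deg 78.5 [array([370., 233.]), array([143.,  42.]), np.float64(79.0)]
brush_mid side [0.364 0.236] axis deg 80.1 [array([363., 233.]), array([144.,  41.]), np.float64(80.0)]
keys_mid scene [ 0.376 -0.219] axis deg 72.0 [array([ 376., -219.]), array([115.,  31.]), np.float64(74.0)]
keys_mid side [ 0.367 -0.224] axis deg 74.8 [array([ 368., -218.]), array([118.,  36.]), np.float64(75.0)]
long_case [ 0.547  0.195 -0.008]
long_case_hinge [ 0.416 -0.039 -0.713]
long_case_edge [0.654 0.191 0.112]
short_case [ 0.543 -0.183  0.003]
short_case_hinge [ 0.593 -0.232  0.009]
short_case_edge [ 0.657 -0.199  0.109]
long_case scene 0.69 [220.0, 232.9, 311.2, 307.0]
long_case scene 0.57 [397.9, 230.6, 466.1, 300.3]
long_case side 0.93 [271.5, 316.7, 359.5, 409.5]
long_case side 0.64 [164.8, 178.3, 257.1, 271.7]
short_case scene 0.76 [143.4, 151.6, 218.3, 201.4]
short_case side 0.71 [234.5, 97.8, 311.0, 166.7]
```

View pics/crop1.png

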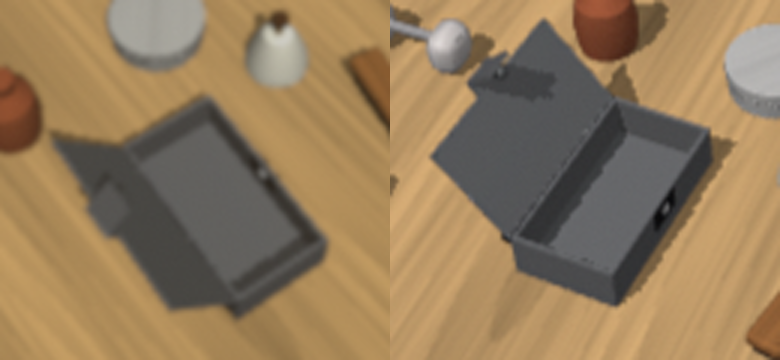

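The crop confirms the grey open tub with its black catch is the long case. I'll start with the keys, since they are nearest to the tool.

```bash
cat >> h.py <<'E'
def plan(pos,yaw=None):
    """increments to TCP pos; tool pointing down with tool-y line at yaw deg (mod 180)"""
    s=status.observe(); q=R.from_quat(s["tool_rot"]); p=np.array(s["position"])
    t=q.inv().apply(np.array(pos)-p)/.25
    out=dict(xyz=t.round(3))
    if yaw is not None:
        c=[]
        for k in(0,180):
            a=np.radians(yaw+k); y=np.array([np.cos(a),np.sin(a),0]);z=np.array([0,0,-1.]);x=np.cross(y,z)
            c.append((q.inv()*R.from_matrix(np.c_[x,y,z])).as_rotvec())
        c=min(c,key=np.linalg.norm); out["rot"]=(np.degrees(c)/60).round(3); out["deg"]=np.degrees(np.linalg.norm(c)).round(1)
    print(out,"dist",np.linalg.norm(np.array(pos)-p).round(3));
E
python3 - <<'E'
from h import *
s=status.observe(); print(s["t"],s["position"],s["tool_rot"],s["grip_width"]); print(R.from_quat(s["tool_rot"]).as_matrix().round(3))
plan([.371,-.219,.2],74-90)
p=camera_params("wrist");o,d=ray("wrist",(280,210));print(o,d)
def rect(c,off,pts):
    P=np.array([at_z(c,(off[0]+u/3,off[1]+v/3),.042)[:2] for u,v in pts]); e=P[1]-P[0];print(c,P.round(3).tolist(),P.mean(0).round(3),"near-edge dir",np.degrees(np.arctan2(e[1],e[0])).round(1))
rect("scene",(200,200),[(208,97),(327,240),(237,305),(125,150)])
rect("side",(150,170),[(712-390,130),(617-390,262),(513-390,238),(617-390,100)])
E
```

```text
2.3 [ 0.16900732 -0.60172125  0.21458837] [ 9.90641739e-01  1.36487893e-01 -5.86847019e-06  1.36435868e-05] 0.09175815967114954
[[ 0.963  0.27  -0.   ]
 [ 0.27  -0.963 -0.   ]
 [-0.     0.    -1.   ]]
{'xyz': array([ 1.192, -1.255,  0.058]), 'rot': array([ 0.   ,  0.   , -0.972]), 'deg': np.float64(58.3)} dist 0.433
[ 0.2324051  -0.58403135  0.38417914] [-0.22497166 -0.06533034 -0.97217267]
scene [[0.5, 0.121], [0.508, 0.289], [0.6, 0.286], [0.588, 0.119]] [0.549 0.204] near-edge dir 87.1
side [[0.494, 0.119], [0.509, 0.273], [0.596, 0.28], [0.583, 0.115]] [0.546 0.197] near-edge dir 84.4
```

Emit:
carry_out --increments '[{"x": 0.9, "y": -0.95, "z": 0, "rz": -0.972}, {"x": 0.9, "y": -0.95, "z": 0, "rz": -0.972}, {"x": 0.9, "y": -0.95, "z": 0, "rz": -0.972}, {"x": 0.9, "y": -0.95, "z": 0, "rz": -0.972}, {"x": 0.9, "y": -0.95, "z": 0, "rz": -0.972}, {"x": 0.9, "y": -0.95, "z": 0, "rz": -0.972}, {"x": 0.9, "y": -0.95, "z": 0, "rz": -0.972}, {"x": 0.9, "y": -0.95, "z": 0, "rz": -0.972}]'

```text
invalid input at $.increments[0]: expected keys x, y, z, rx, ry, rz
```

Run:
```python
from h import *
plan([.371,-.219,.2],74-90)
p=camera_params("wrist");a=capture("wrist");save("w1",a)
for n,z in(("keys_mid",.012),("short_case",0),("short_case_hinge",.042)):
    for s in spot_point(n,"wrist")[:2]: print(n,s["score"],np.round(s["centre"]),at_z("wrist",s["centre"][::-1],z,p).round(3))
m=silhouettes("keys_mid","wrist")[0]; ys,xs=np.nonzero(m["pixels"])
P=np.array([at_z("wrist",(x,y),.024,p)[:2] for x,y in zip(xs,ys)]); r=cv2.minAreaRect((P*1000).astype(np.float32)); print(r)
```

```text
{'xyz': array([ 1.192, -1.255,  0.058]), 'rot': array([ 0.   ,  0.   , -0.972]), 'deg': np.float64(58.3)} dist 0.433
((344.05706787109375, -278.1085205078125), (10.249847412109375, 35.87299346923828), 0.8621358275413513)
```

View pics/w1.png

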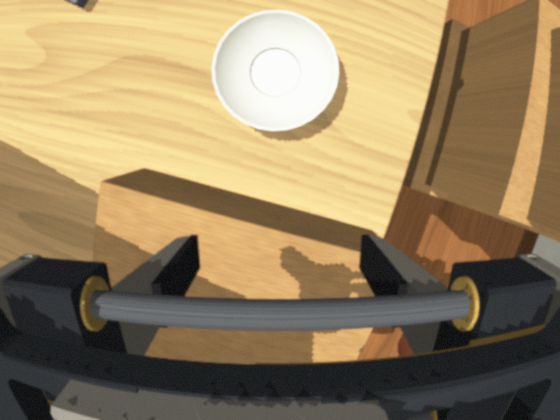

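The move was refused because each row needs all six keys. This picture is still from the start pose and shows only the bowl at (275,70) and the wooden box, so I'll send the move again.

Emit:
carry_out --increments '[{"x": 0.9, "y": -0.95, "z": 0, "rx": 0, "ry": 0, "rz": -0.972}, {"x": 0.9, "y": -0.95, "z": 0, "rx": 0, "ry": 0, "rz": -0.972}, {"x": 0.9, "y": -0.95, "z": 0, "rx": 0, "ry": 0, "rz": -0.972}, {"x": 0.9, "y": -0.95, "z": 0, "rx": 0, "ry": 0, "rz": -0.972}, {"x": 0.9, "y": -0.95, "z": 0, "rx": 0, "ry": 0, "rz": -0.972}, {"x": 0.9, "y": -0.95, "z": 0, "rx": 0, "ry": 0, "rz": -0.972}, {"x": 0.9, "y": -0.95, "z": 0, "rx": 0, "ry": 0, "rz": -0.972}, {"x": 0.9, "y": -0.95, "z": 0, "rx": 0, "ry": 0, "rz": -0.972}]'

```text
t: 3.35
position: [0.3224, -0.3096, 0.2148]
tool_rot: [0.797, 0.605, 0.0, -0.0]
force: [-0.9, 0.1, 0.7]
grip_width: 0.092
grip_force: 0.0
```

```bash
cat > look.py <<'E'
from h import *
import sys
p=camera_params("wrist");a=capture("wrist");save(sys.argv[1],a)
for n in sys.argv[2:]:
    z={"keys_mid":.012,"brush_mid":.015,"long_case":0,"short_case":0}.get(n,.042)
    for s in spot_point(n,"wrist")[:2]: print(n,round(s["score"],2),np.round(s["centre"]),at_z("wrist",s["centre"][::-1],z,p).round(4))
    if "mid" in n:
        for m in silhouettes(n,"wrist")[:1]:
            ys,xs=np.nonzero(m["pixels"])
            P=np.array([at_z("wrist",(x,y),.025,p)[:2] for x,y in zip(xs,ys)]); r=cv2.minAreaRect((P*1000).astype(np.float32)); print("rect",m["extent"],[np.round(k,1) for k in r])
E
python3 look.py w2 keys_mid short_case short_case_hinge
python3 -c "
from h import *
plan([.371,-.219,.2],74-90)"
```

```text
keys_mid 0.58 [108. 303.] [ 0.3748 -0.2257  0.012 ]
keys_mid 0.32 [ 42. 542.] [ 0.7607 -0.1911  0.012 ]
rect [292.3, 59.1, 318.9, 158.4] [array([ 373.9, -226.4]), array([110.3,  30.6]), np.float64(71.6)]
short_case 0.73 [ 51. 419.] [ 0.5392 -0.1854  0.    ]
short_case_hinge 0.9 [ 45. 467.] [ 0.5868 -0.1925  0.042 ]
{'xyz': array([0.417, 0.087, 0.058]), 'rot': array([ 0.   ,  0.   , -0.002]), 'deg': np.float64(0.1)} dist 0.108
```

View pics/w2.png

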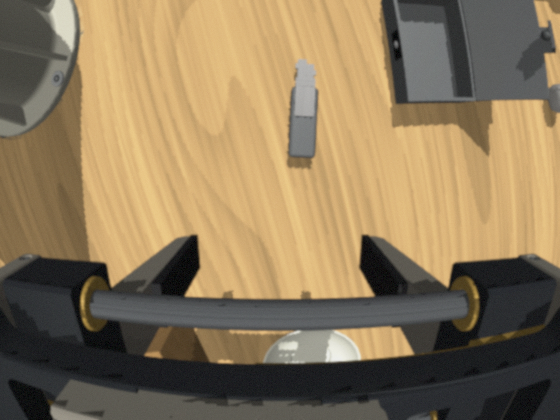

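The wrist view shows the organizer at column 305, rows 60–158, with the keys pointing towards +y. The short case is at (425,50). I'll grip the bar.

```bash
python3 -c "
from h import *
plan([.372,-.232,.1],-18)
plan([.372,-.232,.004],-18)"
```

```text
{'xyz': array([0.368, 0.105, 0.458]), 'rot': array([0.   , 0.   , 0.031]), 'deg': np.float64(1.9)} dist 0.149
{'xyz': array([0.369, 0.105, 0.842]), 'rot': array([0.   , 0.   , 0.031]), 'deg': np.float64(1.9)} dist 0.231
```

Emit:
carry_out --increments '[{"x": 0.369, "y": 0.105, "z": 0.3, "rx": 0, "ry": 0, "rz": 0.031}, {"x": 0.369, "y": 0.105, "z": 0.4, "rx": 0, "ry": 0, "rz": 0.031}, {"x": 0.369, "y": 0.105, "z": 0.5, "rx": 0, "ry": 0, "rz": 0.031}, {"x": 0.369, "y": 0.105, "z": 0.62, "rx": 0, "ry": 0, "rz": 0.031}, {"x": 0.369, "y": 0.105, "z": 0.74, "rx": 0, "ry": 0, "rz": 0.031}, {"x": 0.369, "y": 0.105, "z": 0.81, "rx": 0, "ry": 0, "rz": 0.031}, {"x": 0.369, "y": 0.105, "z": 0.842, "rx": 0, "ry": 0, "rz": 0.031}, {"x": 0.369, "y": 0.105, "z": 0.842, "rx": 0, "ry": 0, "rz": 0.031}]' --claw 1

```text
t: 4.4
position: [0.3714, -0.2312, 0.0033]
tool_rot: [0.809, 0.588, -0.0, -0.001]
force: [0.2, -0.1, 0.4]
grip_width: 0.0921
grip_force: 0.0
```

Emit:
carry_out --increments '[{"x": 0, "y": 0, "z": 0, "rx": 0, "ry": 0, "rz": 0}, {"x": 0, "y": 0, "z": 0, "rx": 0, "ry": 0, "rz": 0}, {"x": 0, "y": 0, "z": 0, "rx": 0, "ry": 0, "rz": 0}, {"x": 0, "y": 0, "z": 0, "rx": 0, "ry": 0, "rz": 0}, {"x": 0, "y": 0, "z": 0, "rx": 0, "ry": 0, "rz": 0}, {"x": 0, "y": 0, "z": 0, "rx": 0, "ry": 0, "rz": 0}, {"x": 0, "y": 0, "z": 0, "rx": 0, "ry": 0, "rz": 0}, {"x": 0, "y": 0, "z": 0, "rx": 0, "ry": 0, "rz": 0}]' --claw 0 --grip_force 25

```text
t: 5.2
position: [0.3721, -0.2308, 0.0041]
tool_rot: [0.808, 0.589, 0.0, 0.0]
force: [0.1, 0.3, 0.1]
grip_width: 0.0302
grip_force: 0.4
```

Emit:
carry_out --increments '[{"x": 0, "y": 0, "z": 0, "rx": 0, "ry": 0, "rz": 0}, {"x": 0, "y": 0, "z": 0, "rx": 0, "ry": 0, "rz": 0}, {"x": 0, "y": 0, "z": -0.1, "rx": 0, "ry": 0, "rz": 0}, {"x": 0, "y": 0, "z": -0.25, "rx": 0, "ry": 0, "rz": 0}, {"x": 0, "y": 0, "z": -0.42, "rx": 0, "ry": 0, "rz": 0}, {"x": 0, "y": 0, "z": -0.6, "rx": 0, "ry": 0, "rz": 0}, {"x": 0, "y": 0, "z": -0.75, "rx": 0, "ry": 0, "rz": 0}, {"x": 0, "y": 0, "z": -0.75, "rx": 0, "ry": 0, "rz": 0}]'

```text
t: 6.0
position: [0.3745, -0.2324, 0.1962]
tool_rot: [0.808, 0.589, 0.002, 0.004]
force: [-0.5, -0.7, -0.8]
grip_width: 0.0299
grip_force: 25.0
```

```bash
python3 look.py w3 keys_mid short_case short_case_hinge
python3 -c "
from h import *
print(status.observe()['grip_width'])
plan([.46,-.19,.19],-5)"
```

```text
keys_mid 0.57 [248. 281.] [ 0.3587 -0.296   0.012 ]
rect [248.5, 139.5, 310.5, 344.3] [array([ 355.8, -297.5]), array([251.4,  66.1]), np.float64(72.0)]
short_case 0.68 [109. 400.] [ 0.5407 -0.1837  0.    ]
short_case 0.49 [105. 531.] [ 0.7514 -0.2194  0.    ]
short_case_hinge 0.74 [105. 455.] [ 0.5914 -0.1926  0.042 ]
0.02939588387709096
{'xyz': array([ 0.262,  0.29 , -0.001]), 'rot': array([-0.003, -0.001, -0.214]), 'deg': np.float64(12.9)} dist 0.098
```

Run:
```python
import cv2
a=cv2.imread("pics/w3.png"); cv2.imwrite("pics/w3c.png",cv2.resize(a[40:240,300:500],None,fx=3,fy=3,interpolation=2))
import json,numpy as np
from h import *
p=camera_params("wrist"); np.save("w3p.npy",np.r_[np.ravel(p["mtx"]),np.ravel(p["rvec"]),np.ravel(p["tvec"])])
```

```text
(no output)
```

View pics/w3c.png

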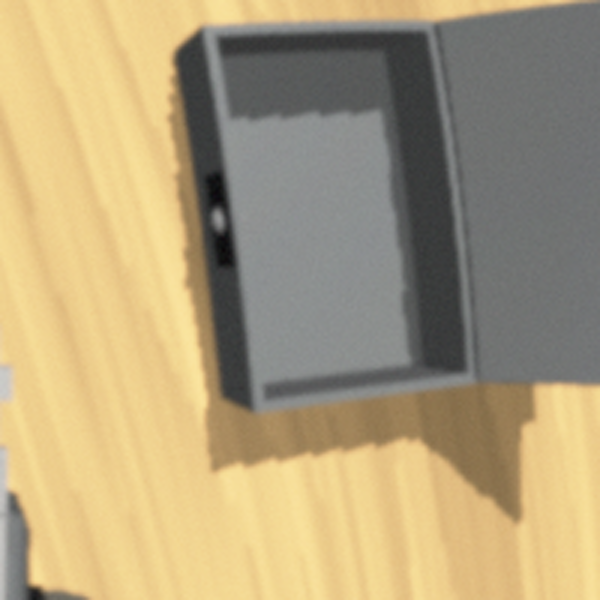

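```bash
cat > rim.py <<'E'
from h import *
def fit(p,pts,off,L):
    P=np.array([at_z("wrist",(off[0]+u/3,off[1]+v/3),.042,p)[:2] for u,v in pts]) # nearL, nearR, farR, farL ; L=+y
    print(P.round(4).tolist()); print("sides",[np.linalg.norm(P[i]-P[(i+1)%4]).round(4) for i in range(4)])
    M=np.array([[-46,L/2],[-46,-L/2],[46,-L/2],[46,L/2]])/1000
    c=P.mean(0);U,S,Vt=np.linalg.svd(M.T@(P-c)); Q=(U@Vt).T; print("centre",c.round(4),"x-axis yaw",np.degrees(np.arctan2(Q[1,0],Q[0,0])).round(1))
E
python3 - <<'E'
from rim import *
v=np.load("w3p.npy");p=dict(mtx=v[:9].reshape(3,3),rvec=v[9:12],tvec=v[12:])
fit(p,[(205,28),(258,410),(473,380),(435,22)],(300,40),136)
print("keys in hand",at_z("wrist",(281,248),.204,p))
s=status.observe();print(s["position"])
E
```

```text
[[0.5026, -0.1115], [0.4822, -0.2407], [0.5673, -0.254], [0.5902, -0.1254]]
sides [np.float64(0.1309), np.float64(0.0861), np.float64(0.1306), np.float64(0.0887)]
centre [ 0.5356 -0.1829] x-axis yaw -9.4
keys in hand [ 0.37500347 -0.22295678  0.204     ]
[ 0.37101177 -0.23012763  0.18999887]
```

```bash
python3 -c "
from h import *
plan([.539,-.191,.11],-9.4)"
```

```text
{'xyz': array([0.355, 0.593, 0.319]), 'rot': array([-0.003, -0.001, -0.141]), 'deg': np.float64(8.5)} dist 0.19
```

Emit:
carry_out --increments '[{"x": 0.09, "y": 0.15, "z": 0.08, "rx": 0, "ry": 0, "rz": -0.141}, {"x": 0.18, "y": 0.3, "z": 0.16, "rx": 0, "ry": 0, "rz": -0.141}, {"x": 0.27, "y": 0.45, "z": 0.24, "rx": 0, "ry": 0, "rz": -0.141}, {"x": 0.33, "y": 0.55, "z": 0.3, "rx": 0, "ry": 0, "rz": -0.141}, {"x": 0.355, "y": 0.593, "z": 0.319, "rx": 0, "ry": 0, "rz": -0.141}, {"x": 0.355, "y": 0.593, "z": 0.319, "rx": 0, "ry": 0, "rz": -0.141}, {"x": 0.355, "y": 0.593, "z": 0.319, "rx": 0, "ry": 0, "rz": -0.141}, {"x": 0.355, "y": 0.593, "z": 0.319, "rx": 0, "ry": 0, "rz": -0.141}]'

```text
t: 7.05
position: [0.5392, -0.1922, 0.1123]
tool_rot: [0.763, 0.647, -0.0, -0.0]
force: [0.4, -0.3, -0.7]
grip_width: 0.0298
grip_force: 25.0
```

Run:
```python
from h import *
s=status.observe(); print(s["position"])
p=camera_params("wrist");a=capture("wrist");save("w4",a);b=capture("side");save("s4",b)
c=capture("scene")
cr=np.hstack([a[:,100:460],cv2.resize(b[80:220,210:330],(360,420),interpolation=2)]).copy()
save("w4c",cr)
for n,z in(("keys_mid",s["position"][2]+.008),("short_case",0),("short_case_hinge",.042)):
    for k in spot_point(n,"wrist")[:2]: print(n,round(k["score"],2),np.round(k["centre"]),at_z("wrist",k["centre"][::-1],z,p).round(4))
np.save("w4p.npy",np.r_[np.ravel(p["mtx"]),np.ravel(p["rvec"]),np.ravel(p["tvec"])])
```

```text
[ 0.53918017 -0.19216055  0.11226848]
keys_mid 0.58 [250. 278.] [ 0.5402 -0.1876  0.1203]
short_case_hinge 0.69 [210. 345.] [ 0.5907 -0.1932  0.042 ]
```

View pics/w4c.png

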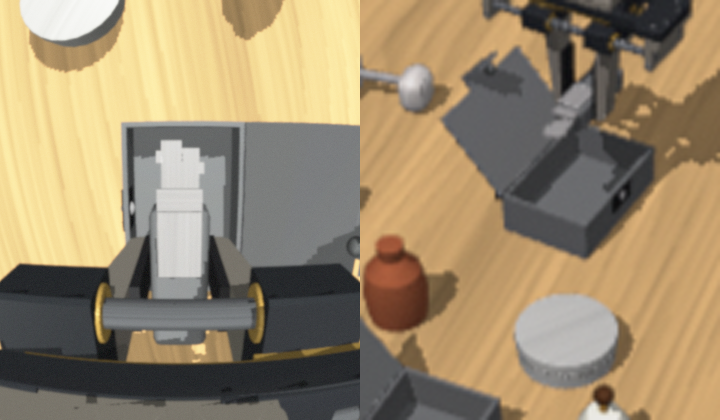

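The left half shows the held keys over the short case, with the case's +y rim corners at full-picture pixels (222,124) and (344,122) and the key tip at about (273,141).

Run:
```python
from h import *
v=np.load("w4p.npy");p=dict(mtx=v[:9].reshape(3,3),rvec=v[9:12],tvec=v[12:])
a=at_z("wrist",(222,124),.042,p)[:2];b=at_z("wrist",(344,122),.042,p)[:2]
e=(b-a); print(a,b,np.linalg.norm(e),np.degrees(np.arctan2(e[1],e[0])))
e/=np.linalg.norm(e);n=np.array([-e[1],e[0]]);m=(a+b)/2;print("centre",m-n*.068)
s=status.observe();t=np.array(s["position"]);
for w in(-9.4,):
    ex=np.array([np.cos(np.radians(w)),np.sin(np.radians(w))]);ey=np.array([-ex[1],ex[0]])
    for nm,uv,z in(("tip",(273,141),t[2]+.006),("bar left",(252,240),t[2]+.02),("bar right",(308,240),t[2]+.02),("bar -y end",(280,343),t[2]+.01)):
        d=at_z("wrist",uv,z,p)[:2]-t[:2];print(nm,(d@ex).round(4),(d@ey).round(4))
```

```text
[ 0.51018551 -0.11361746] [ 0.59924463 -0.12672831] 0.09001900598470183 -8.374649939506927
centre [ 0.54481119 -0.18744779]
tip -0.0034 0.0611
bar left -0.0136 0.0141
bar right 0.0137 0.0141
bar -y end 0.0001 -0.055
```

```bash
python3 -c "
from h import *
plan([.5433,-.190,.05],-9)
plan([.5433,-.190,.010],-9)"
```

```text
{'xyz': array([0.01 , 0.011, 0.25 ]), 'rot': array([ 0.001,  0.   , -0.007]), 'deg': np.float64(0.4)} dist 0.062
{'xyz': array([0.01 , 0.011, 0.41 ]), 'rot': array([ 0.001,  0.   , -0.007]), 'deg': np.float64(0.4)} dist 0.102
```

Emit:
carry_out --increments '[{"x": 0.01, "y": 0.011, "z": 0.1, "rx": 0, "ry": 0, "rz": -0.007}, {"x": 0.01, "y": 0.011, "z": 0.17, "rx": 0, "ry": 0, "rz": -0.007}, {"x": 0.01, "y": 0.011, "z": 0.22, "rx": 0, "ry": 0, "rz": -0.007}, {"x": 0.01, "y": 0.011, "z": 0.27, "rx": 0, "ry": 0, "rz": -0.007}, {"x": 0.01, "y": 0.011, "z": 0.31, "rx": 0, "ry": 0, "rz": -0.007}, {"x": 0.01, "y": 0.011, "z": 0.35, "rx": 0, "ry": 0, "rz": -0.007}, {"x": 0.01, "y": 0.011, "z": 0.385, "rx": 0, "ry": 0, "rz": -0.007}, {"x": 0.01, "y": 0.011, "z": 0.405, "rx": 0, "ry": 0, "rz": -0.007}]'

```text
t: 8.15
position: [0.5433, -0.1897, 0.0098]
tool_rot: [0.76, 0.65, -0.0, -0.0]
force: [0.8, 0.2, -0.8]
grip_width: 0.0301
grip_force: 25.0
```

Emit:
carry_out --increments '[{"x": 0, "y": 0, "z": 0.005, "rx": 0, "ry": 0, "rz": 0}, {"x": 0, "y": 0, "z": 0.005, "rx": 0, "ry": 0, "rz": 0}, {"x": 0, "y": 0, "z": 0.005, "rx": 0, "ry": 0, "rz": 0}, {"x": 0, "y": 0, "z": 0.005, "rx": 0, "ry": 0, "rz": 0}, {"x": 0, "y": 0, "z": -0.1, "rx": 0, "ry": 0, "rz": 0}, {"x": 0, "y": 0, "z": -0.25, "rx": 0, "ry": 0, "rz": 0}, {"x": 0, "y": 0, "z": -0.45, "rx": 0, "ry": 0, "rz": 0}, {"x": 0, "y": 0, "z": -0.6, "rx": 0, "ry": 0, "rz": 0}]' --claw 0.42

```text
t: 8.95
position: [0.544, -0.1899, 0.1636]
tool_rot: [0.76, 0.65, 0.001, 0.001]
force: [0.6, 0.1, -1.5]
grip_width: 0.0387
grip_force: 0.0
```

Run:
```python
from h import *
s=status.observe();t=s["position"];print(t,s["grip_width"])
p=camera_params("wrist");a=capture("wrist");save("w5",a);capture("side");capture("scene")
C=np.array([.544,-.186]);w=np.radians(-9);ex=np.array([np.cos(w),np.sin(w)]);ey=np.array([-ex[1],ex[0]])
for c in("wrist","scene","side"):
    for k in spot_point("keys_mid",c)[:1]: d=at_z(c,k["centre"][::-1],.016,p if c=="wrist" else None)[:2];print(c,round(k["score"],2),np.round(k["centre"]),d.round(4),"in case",(d-C)@ex,(d-C)@ey)
    for k in silhouettes("keys_mid",c)[:1]: print(k["extent"])
# next: behind short cover, high
plan([.6*0+C[0]+.145*ex[0],C[1]+.145*ex[1],.19],81)
plan([C[0]+.145*ex[0],C[1]+.145*ex[1],.09],81)
```

```text
[ 0.54401151 -0.1899347   0.1635816 ] 0.038740144021482036
wrist 0.74 [190. 276.] [ 0.5436 -0.1802] in case -0.0013090513995028836 0.005678377619459907
[266.5, 137.5, 296.1, 251.2]
scene 0.52 [175. 197.] [ 0.5362 -0.1859] in case -0.007705877442883259 -0.0011377222356186115
side 0.78 [141. 280.] [ 0.5533 -0.1918] in case 0.010128533247232464 -0.004264661973708536
[272.9, 129.3, 294.0, 152.1]
{'xyz': array([ 0.014,  0.583, -0.125]), 'rot': array([-0.002, -0.002, -1.499]), 'deg': np.float64(90.0)} dist 0.149
{'xyz': array([0.014, 0.584, 0.275]), 'rot': array([-0.002, -0.002, -1.499]), 'deg': np.float64(90.0)} dist 0.161
```

The keys lie inside the short case. Next I'll close the short cover with shut fingers, going over and behind it first.

Emit:
carry_out --increments '[{"x": 0.014, "y": 0, "z": -0.13, "rx": 0, "ry": 0, "rz": 0}, {"x": 0.014, "y": 0.19, "z": -0.13, "rx": 0, "ry": 0, "rz": 0}, {"x": 0.014, "y": 0.38, "z": -0.13, "rx": 0, "ry": 0, "rz": 0}, {"x": 0.014, "y": 0.55, "z": -0.13, "rx": 0, "ry": 0, "rz": 0}, {"x": 0.014, "y": 0.6, "z": -0.12, "rx": 0, "ry": 0, "rz": 0}, {"x": 0.014, "y": 0.6, "z": 0, "rx": 0, "ry": 0, "rz": 0}, {"x": 0.014, "y": 0.6, "z": 0.15, "rx": 0, "ry": 0, "rz": 0}, {"x": 0.014, "y": 0.6, "z": 0.25, "rx": 0, "ry": 0, "rz": 0}]' --claw 0

```text
t: 10.2
position: [0.69, -0.2091, 0.0942]
tool_rot: [0.76, 0.65, -0.001, -0.002]
force: [0.3, 0.1, -0.9]
grip_width: 0.0005
grip_force: 0.0
```

```bash
cat > cs.py <<'E'
from h import *
import sys
C={"s":(.544,-.186,-9),"l":(.547,.198,-4)}[sys.argv[1]]
s=status.observe();w=np.radians(C[2]);ex=np.array([np.cos(w),np.sin(w)]);ey=np.array([-ex[1],ex[0]])
d=np.array(s["position"][:2])-C[:2];print("t",s["t"],"case xyz mm",(1000*np.r_[d@ex,d@ey,s["position"][2]]).round(1),"F",np.round(s["force"],1),"w",round(s["grip_width"],4))
n="short_case" if sys.argv[1]=="s" else "long_case"
for c in("scene","side"):
    capture(c)
    k=spot_point(n+"_edge",c)[:2]; print(c,[(round(x["score"],2),np.round(x["centre"])) for x in k])
# expected edge pixels for angles
for th in(0,.1,.5,1.57,2.28,2.6):
    X=46-92*np.cos(th)+4*np.sin(th);Z=42+92*np.sin(th)+4*np.cos(th)
    P=np.r_[np.array(C[:2])+ex*X/1000,Z/1000];print(th,[proj(c,P)[0][::-1].round(0) for c in("scene","side")])
E
python3 cs.py s
```

```text
t 10.2 case xyz mm [147.8   0.   94.2] F [ 0.3  0.1 -0.9] w 0.0005
scene [(0.8, array([171., 150.]))]
side [(0.64, array([107., 249.])), (0.36, array([198., 186.]))]
0 [array([164., 208.]), array([140., 296.])]
0.1 [array([162., 207.]), array([138., 296.])]
0.5 [array([155., 201.]), array([127., 292.])]
1.57 [array([155., 170.]), array([105., 266.])]
2.28 [array([169., 152.]), array([106., 249.])]
2.6 [array([177., 148.]), array([111., 244.])]
```

Emit:
carry_out --increments '[{"x": 0, "y": -0.11, "z": 0, "rx": 0, "ry": 0, "rz": 0}, {"x": 0, "y": -0.23, "z": 0, "rx": 0, "ry": 0, "rz": 0}, {"x": 0, "y": -0.35, "z": 0, "rx": 0, "ry": 0, "rz": 0}, {"x": 0, "y": -0.45, "z": 0, "rx": 0, "ry": 0, "rz": 0}, {"x": 0, "y": -0.53, "z": 0.016, "rx": 0, "ry": 0, "rz": 0}, {"x": 0, "y": -0.605, "z": 0.044, "rx": 0, "ry": 0, "rz": 0}, {"x": 0, "y": -0.665, "z": 0.084, "rx": 0, "ry": 0, "rz": 0}, {"x": 0, "y": -0.7, "z": 0.124, "rx": 0, "ry": 0, "rz": 0}]'

```text
t: 11.2
position: [0.5203, -0.1829, 0.0691]
tool_rot: [0.76, 0.65, 0.001, 0.002]
force: [1.4, -0.7, 1.5]
grip_width: 0.0006
grip_force: 0.7
```

```bash
python3 cs.py s
```

```text
t 11.2 case xyz mm [-23.9  -0.7  69.1] F [ 1.4 -0.7  1.5] w 0.0006
scene [(0.81, array([161., 204.])), (0.63, array([174., 173.]))]
side [(0.57, array([135., 292.]))]
0 [array([164., 208.]), array([140., 296.])]
0.1 [array([162., 207.]), array([138., 296.])]
0.5 [array([155., 201.]), array([127., 292.])]
1.57 [array([155., 170.]), array([105., 266.])]
2.28 [array([169., 152.]), array([106., 249.])]
2.6 [array([177., 148.]), array([111., 244.])]
```

Emit:
carry_out --increments '[{"x": 0, "y": -0.02, "z": 0.03, "rx": 0, "ry": 0, "rz": 0}, {"x": 0, "y": -0.02, "z": 0.055, "rx": 0, "ry": 0, "rz": 0}, {"x": 0, "y": -0.02, "z": 0.075, "rx": 0, "ry": 0, "rz": 0}, {"x": 0, "y": -0.02, "z": 0.09, "rx": 0, "ry": 0, "rz": 0}, {"x": 0, "y": -0.02, "z": 0.095, "rx": 0, "ry": 0, "rz": 0}, {"x": 0, "y": -0.02, "z": 0.095, "rx": 0, "ry": 0, "rz": 0}]'

```text
t: 12.0
position: [0.5146, -0.1817, 0.0455]
tool_rot: [0.76, 0.65, -0.0, -0.0]
force: [-9.9, 3.2, 35.0]
grip_width: 0.0005
grip_force: 17.2
```

Emit:
carry_out --increments '[{"x": 0, "y": 0, "z": -0.06, "rx": 0, "ry": 0, "rz": 0}, {"x": 0, "y": 0, "z": -0.2, "rx": 0, "ry": 0, "rz": 0}, {"x": 0, "y": 0, "z": -0.4, "rx": 0, "ry": 0, "rz": 0}, {"x": 0, "y": 0, "z": -0.6, "rx": 0, "ry": 0, "rz": 0}, {"x": 0, "y": 0, "z": -0.65, "rx": 0, "ry": 0, "rz": 0}]' --claw 1

```text
t: 12.5
position: [0.517, -0.1825, 0.2109]
tool_rot: [0.76, 0.65, 0.002, 0.003]
force: [0.8, -0.4, -0.7]
grip_width: 0.0386
grip_force: 0.0
```

```bash
python3 cs.py s; python3 -c "
from h import *
plan([.366,.16,.205],-10)"
```

```text
t 12.5 case xyz mm [-27.2  -0.7 210.9] F [ 0.8 -0.4 -0.7] w 0.0386
scene [(0.68, array([160., 207.])), (0.35, array([271., 232.]))]
side [(0.89, array([142., 294.]))]
0 [array([164., 208.]), array([140., 296.])]
0.1 [array([162., 207.]), array([138., 296.])]
0.5 [array([155., 201.]), array([127., 292.])]
1.57 [array([155., 170.]), array([105., 266.])]
2.28 [array([169., 152.]), array([106., 249.])]
2.6 [array([177., 148.]), array([111., 244.])]
{'xyz': array([ 1.256e+00, -7.960e-01, -1.000e-03]), 'rot': array([-0.002, -0.   ,  0.017]), 'deg': np.float64(1.0)} dist 0.372
```

The short cover is shut. Now the brush.

Emit:
carry_out --increments '[{"x": 0.99, "y": -0.7, "z": 0, "rx": 0, "ry": 0, "rz": 0.017}, {"x": 0.99, "y": -0.7, "z": 0, "rx": 0, "ry": 0, "rz": 0.017}, {"x": 0.99, "y": -0.7, "z": 0, "rx": 0, "ry": 0, "rz": 0.017}, {"x": 0.99, "y": -0.7, "z": 0, "rx": 0, "ry": 0, "rz": 0.017}, {"x": 0.99, "y": -0.7, "z": 0, "rx": 0, "ry": 0, "rz": 0.017}, {"x": 0.99, "y": -0.7, "z": 0, "rx": 0, "ry": 0, "rz": 0.017}, {"x": 0.99, "y": -0.7, "z": 0, "rx": 0, "ry": 0, "rz": 0.017}, {"x": 0.99, "y": -0.7, "z": 0, "rx": 0, "ry": 0, "rz": 0.017}]' --claw 1

```text
t: 13.5
position: [0.3787, 0.0908, 0.2042]
tool_rot: [0.765, 0.644, -0.001, -0.001]
force: [0.1, 0.5, 1.0]
grip_width: 0.0922
grip_force: 0.0
```

```bash
python3 look.py w6 brush_mid long_case long_case_hinge
python3 - <<'E'
from h import *
print(status.observe()["position"])
p=camera_params("wrist"); np.save("w6p.npy",np.r_[np.ravel(p["mtx"]),np.ravel(p["rvec"]),np.ravel(p["tvec"])])
plan([.366,.234,.1],-10.5); plan([.366,.234,.003],-10.5)
E
```

```text
brush_mid 0.89 [ 71. 249.] [0.3698 0.2292 0.015 ]
rect [229.3, 9.4, 267.2, 137.9] [array([368.1, 228. ]), array([140.1,  34.9]), np.float64(78.5)]
long_case 0.96 [ 80. 408.] [0.5531 0.198  0.    ]
long_case_hinge 0.92 [ 73. 455.] [0.596 0.198 0.042]
long_case_hinge 0.19 [177. 308.] [0.4114 0.1055 0.042 ]
[0.38055974 0.0889673  0.20538783]
{'xyz': array([ 0.561, -0.159,  0.421]), 'rot': array([-0.001,  0.   ,  0.006]), 'deg': np.float64(0.4)} dist 0.18
{'xyz': array([ 0.561, -0.159,  0.809]), 'rot': array([-0.001,  0.   ,  0.006]), 'deg': np.float64(0.4)} dist 0.249
```

Run:
```python
from h import *
plan([.368,.2295,.003],-11.5)
```

```text
{'xyz': array([ 0.545, -0.148,  0.809]), 'rot': array([-0.001,  0.001,  0.023]), 'deg': np.float64(1.4)} dist 0.247
```

Emit:
carry_out --increments '[{"x": 0.2, "y": -0.06, "z": 0.05, "rx": 0, "ry": 0, "rz": 0.023}, {"x": 0.37, "y": -0.1, "z": 0.15, "rx": 0, "ry": 0, "rz": 0.023}, {"x": 0.5, "y": -0.14, "z": 0.29, "rx": 0, "ry": 0, "rz": 0.023}, {"x": 0.545, "y": -0.148, "z": 0.45, "rx": 0, "ry": 0, "rz": 0.023}, {"x": 0.545, "y": -0.148, "z": 0.6, "rx": 0, "ry": 0, "rz": 0.023}, {"x": 0.545, "y": -0.148, "z": 0.73, "rx": 0, "ry": 0, "rz": 0.023}, {"x": 0.545, "y": -0.148, "z": 0.809, "rx": 0, "ry": 0, "rz": 0.023}, {"x": 0.545, "y": -0.148, "z": 0.809, "rx": 0, "ry": 0, "rz": 0.023}]'

```text
t: 14.55
position: [0.3676, 0.2296, 0.0018]
tool_rot: [0.774, 0.633, -0.001, -0.0]
force: [-0.6, 0.7, 0.0]
grip_width: 0.092
grip_force: 0.0
```

Emit:
carry_out --increments '[{"x": 0, "y": 0, "z": 0, "rx": 0, "ry": 0, "rz": 0}, {"x": 0, "y": 0, "z": 0, "rx": 0, "ry": 0, "rz": 0}, {"x": 0, "y": 0, "z": 0, "rx": 0, "ry": 0, "rz": 0}, {"x": 0, "y": 0, "z": 0, "rx": 0, "ry": 0, "rz": 0}, {"x": 0, "y": 0, "z": 0, "rx": 0, "ry": 0, "rz": 0}, {"x": 0, "y": 0, "z": 0, "rx": 0, "ry": 0, "rz": 0}, {"x": 0, "y": 0, "z": 0, "rx": 0, "ry": 0, "rz": 0}, {"x": 0, "y": 0, "z": 0, "rx": 0, "ry": 0, "rz": 0}]' --claw 0 --grip_force 25

```text
t: 15.35
position: [0.3674, 0.2308, 0.0037]
tool_rot: [0.774, 0.634, 0.0, 0.0]
force: [0.3, 0.1, 1.6]
grip_width: 0.0335
grip_force: 25.0
```

Emit:
carry_out --increments '[{"x": 0, "y": 0, "z": 0, "rx": 0, "ry": 0, "rz": 0}, {"x": 0, "y": 0, "z": 0, "rx": 0, "ry": 0, "rz": 0}, {"x": 0, "y": 0, "z": -0.1, "rx": 0, "ry": 0, "rz": 0}, {"x": 0, "y": 0, "z": -0.25, "rx": 0, "ry": 0, "rz": 0}, {"x": 0, "y": 0, "z": -0.42, "rx": 0, "ry": 0, "rz": 0}, {"x": 0, "y": 0, "z": -0.6, "rx": 0, "ry": 0, "rz": 0}, {"x": 0, "y": 0, "z": -0.7, "rx": 0, "ry": 0, "rz": 0}, {"x": 0, "y": 0, "z": -0.7, "rx": 0, "ry": 0, "rz": 0}]'

```text
t: 16.15
position: [0.3692, 0.232, 0.1819]
tool_rot: [0.774, 0.634, 0.003, 0.0]
force: [2.1, 0.2, -1.3]
grip_width: 0.0339
grip_force: 25.0
```

Emit:
carry_out --increments '[{"x": 0, "y": 0, "z": 0, "rx": 0, "ry": 0, "rz": 0}]'

```text
t: 16.25
position: [0.3672, 0.2307, 0.1783]
tool_rot: [0.774, 0.634, 0.0, 0.0]
force: [0.2, -0.2, -1.2]
grip_width: 0.034
grip_force: 25.0
```

Run:
```python
from h import *
s=status.observe();t=np.array(s["position"]);print(t,s["grip_width"])
p=camera_params("wrist");a=capture("wrist");np.save("w7p.npy",np.r_[np.ravel(p["mtx"]),np.ravel(p["rvec"]),np.ravel(p["tvec"])])
save("w7",a); save("w7c",cv2.resize(a[0:200,320:540],None,fx=3,fy=3,interpolation=2))
for n,z in(("brush_mid",t[2]+.012),("long_case",0),("long_case_hinge",.042)):
    for k in spot_point(n,"wrist")[:1]: print(n,round(k["score"],2),np.round(k["centre"]),at_z("wrist",k["centre"][::-1],z,p).round(4))
```

```text
[0.36721022 0.2306798  0.17834874] 0.03402839145510686
brush_mid 0.89 [263. 281.] [0.3684 0.2294 0.1903]
long_case 0.86 [193. 436.] [0.5497 0.1959 0.    ]
long_case_hinge 0.89 [192. 486.] [0.5949 0.1972 0.042 ]
```

View pics/w7c.png

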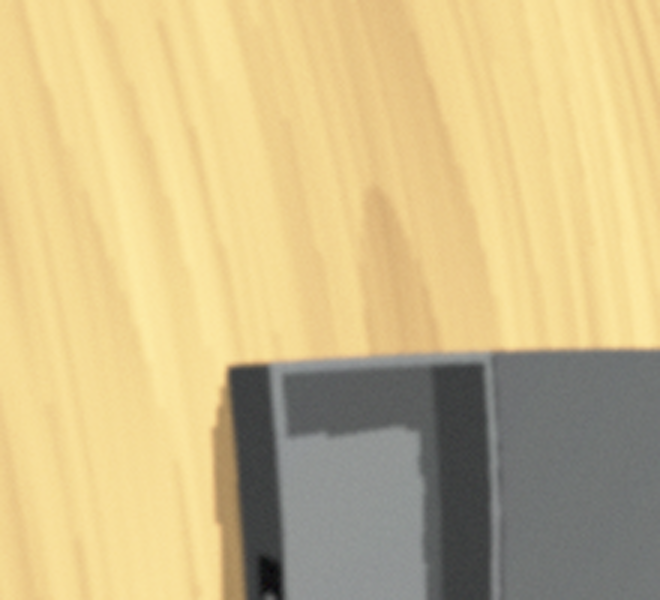

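The crop shows the long case's +y rim corners at crop pixels (270,365) and (490,355), with the near rim running down to (285,600).

Run:
```python
from h import *
v=np.load("w7p.npy");p=dict(mtx=v[:9].reshape(3,3),rvec=v[9:12],tvec=v[12:])
f=lambda u,w:at_z("wrist",(320+u/3,w/3),.042,p)[:2]
a,b,c,d=f(270,365),f(490,355),f(280,598),f(501,598)
ang=lambda e:np.degrees(np.arctan2(e[1],e[0])).round(1)
print(a,b,np.linalg.norm(b-a),"x yaw",ang(b-a),"near edge",ang(a-c),"far edge",ang(b-d))
for w in(-7,-6,-5,-4,-3):
    r=np.radians(w);ex=np.array([np.cos(r),np.sin(r)]);ey=np.array([-ex[1],ex[0]]);print(w,((a+b)/2-ey*.085).round(4),"hinge",((a+b)/2-ey*.085+.046*ex).round(4))
```

```text
[0.50986278 0.28447869] [0.60038446 0.27809266] 0.09074665355974534 x yaw -4.0 near edge 84.6 far edge 87.2
-7 [0.5448 0.1969] hinge [0.5904 0.1913]
-6 [0.5462 0.1968] hinge [0.592  0.1919]
-5 [0.5477 0.1966] hinge [0.5935 0.1926]
-4 [0.5492 0.1965] hinge [0.5951 0.1933]
-3 [0.5507 0.1964] hinge [0.5966 0.194 ]
```

```bash
python3 -c "
from h import *
plan([.5485,.197,.12],-4)"
```

```text
{'xyz': array([0.014, 0.741, 0.226]), 'rot': array([-0.002,  0.002, -0.123]), 'deg': np.float64(7.4)} dist 0.194
```

Emit:
carry_out --increments '[{"x": 0.003, "y": 0.15, "z": 0, "rx": 0, "ry": 0, "rz": -0.123}, {"x": 0.006, "y": 0.32, "z": 0.05, "rx": 0, "ry": 0, "rz": -0.123}, {"x": 0.01, "y": 0.5, "z": 0.12, "rx": 0, "ry": 0, "rz": -0.123}, {"x": 0.012, "y": 0.66, "z": 0.18, "rx": 0, "ry": 0, "rz": -0.123}, {"x": 0.014, "y": 0.741, "z": 0.226, "rx": 0, "ry": 0, "rz": -0.123}, {"x": 0.014, "y": 0.741, "z": 0.226, "rx": 0, "ry": 0, "rz": -0.123}, {"x": 0.014, "y": 0.741, "z": 0.226, "rx": 0, "ry": 0, "rz": -0.123}]'

```text
t: 17.15
position: [0.5483, 0.1972, 0.1206]
tool_rot: [0.732, 0.682, -0.002, -0.001]
force: [-0.6, -0.2, -0.5]
grip_width: 0.0341
grip_force: 25.0
```

Run:
```python
from h import *
s=status.observe();t=np.array(s["position"]);print(t,s["grip_width"])
p=camera_params("wrist");a=capture("wrist");np.save("w8p.npy",np.r_[np.ravel(p["mtx"]),np.ravel(p["rvec"]),np.ravel(p["tvec"])])
save("w8",a); c=a.copy()
save("w8c",cv2.resize(a[40:340,150:450],(600,600),interpolation=2))
for n,z in(("brush_mid",t[2]+.012),("long_case",0),("long_case_hinge",.042)):
    for k in spot_point(n,"wrist")[:1]: print(n,round(k["score"],2),np.round(k["centre"]),at_z("wrist",k["centre"][::-1],z,p).round(4))
```

```text
[0.54831606 0.19723459 0.12056502] 0.03405553267331895
brush_mid 0.93 [264. 278.] [0.5486 0.1951 0.1326]
long_case 0.61 [30.  5.] [0.236  0.4362 0.    ]
long_case_hinge 0.76 [22.  3.] [0.2782 0.4217 0.042 ]
```

View pics/w8c.png

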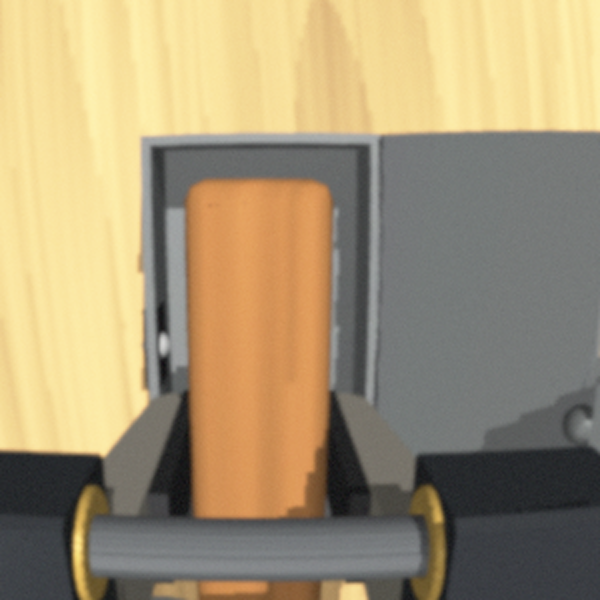

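The brush (columns 188–330 in the crop) sits centred between the case's +y rim corners at crop pixels (141,138) and (380,135).

Run:
```python
from h import *
v=np.load("w8p.npy");p=dict(mtx=v[:9].reshape(3,3),rvec=v[9:12],tvec=v[12:])
f=lambda u,w,z=.042:at_z("wrist",(150+u/2,40+w/2),z,p)[:2]
a,b,c,d=f(141,138),f(380,135),f(155,390),f(378,390)
ang=lambda e:np.degrees(np.arctan2(e[1],e[0])).round(1)
print(a,b,np.linalg.norm(b-a),"x yaw",ang(b-a),"near",ang(a-f(149,390)),"far",ang(b-f(376,390)))
r=np.radians(-4);ex=np.array([np.cos(r),np.sin(r)]);ey=np.array([-ex[1],ex[0]]);print(((a+b)/2-ey*.085).round(4))
z=.1206+.026;l,r_,tp=f(189,350,z),f(330,350,z),f(258,182,z);print("brush mid-line rel TCP",((l+r_)/2-[.5483,.1972])@ex,np.linalg.norm(l-r_),"tip",(tp-[.5483,.1972])@ey)
plan([.5485,.197,.009],-4)
```

```text
[0.51019308 0.28459415] [0.60099882 0.27938316] 0.09095513342665022 x yaw -3.3 near 86.2 far 86.7
[0.5497 0.1972]
brush mid-line rel TCP 0.00107571258716776 0.03225581888113799 tip 0.06628741836226736
{'xyz': array([-0.004, -0.001,  0.454]), 'rot': array([ 0.   , -0.   ,  0.001]), 'deg': np.float64(0.1)} dist 0.114
```

Emit:
carry_out --increments '[{"x": 0, "y": 0.003, "z": 0.13, "rx": 0, "ry": 0, "rz": 0}, {"x": 0, "y": 0.003, "z": 0.2, "rx": 0, "ry": 0, "rz": 0}, {"x": 0, "y": 0.003, "z": 0.26, "rx": 0, "ry": 0, "rz": 0}, {"x": 0, "y": 0.003, "z": 0.31, "rx": 0, "ry": 0, "rz": 0}, {"x": 0, "y": 0.003, "z": 0.36, "rx": 0, "ry": 0, "rz": 0}, {"x": 0, "y": 0.003, "z": 0.4, "rx": 0, "ry": 0, "rz": 0}, {"x": 0, "y": 0.003, "z": 0.435, "rx": 0, "ry": 0, "rz": 0}, {"x": 0, "y": 0.003, "z": 0.45, "rx": 0, "ry": 0, "rz": 0}]'

```text
t: 18.15
position: [0.5501, 0.1975, 0.0087]
tool_rot: [0.731, 0.682, -0.0, -0.0]
force: [-0.2, -0.7, -0.8]
grip_width: 0.0339
grip_force: 25.0
```

Emit:
carry_out --increments '[{"x": 0, "y": 0, "z": 0, "rx": 0, "ry": 0, "rz": 0}, {"x": 0, "y": 0, "z": 0, "rx": 0, "ry": 0, "rz": 0}, {"x": 0, "y": 0, "z": 0, "rx": 0, "ry": 0, "rz": 0}, {"x": 0, "y": 0, "z": 0, "rx": 0, "ry": 0, "rz": 0}, {"x": 0, "y": 0, "z": -0.1, "rx": 0, "ry": 0, "rz": 0}, {"x": 0, "y": 0, "z": -0.28, "rx": 0, "ry": 0, "rz": 0}, {"x": 0, "y": 0, "z": -0.46, "rx": 0, "ry": 0, "rz": 0}, {"x": 0, "y": 0, "z": -0.6, "rx": 0, "ry": 0, "rz": 0}]' --claw 0.46

```text
t: 18.95
position: [0.551, 0.1978, 0.1626]
tool_rot: [0.731, 0.682, 0.001, 0.0]
force: [0.7, 0.2, 0.6]
grip_width: 0.0425
grip_force: 0.0
```

```bash
sed -i 's/"l":(.547,.198,-4)/"l":(.5492,.197,-4)/' cs.py; python3 cs.py l
python3 - <<'E'
from h import *
p=camera_params("wrist");capture("wrist")
C=np.array([.5492,.197]);w=np.radians(-4);ex=np.array([np.cos(w),np.sin(w)]);ey=np.array([-ex[1],ex[0]])
for c in("wrist","scene","side"):
    for k in spot_point("brush_mid",c)[:1]: d=at_z(c,k["centre"][::-1],.019,p if c=="wrist" else None)[:2];print(c,round(k["score"],2),np.round(k["centre"]),"in case",(d-C)@ex,(d-C)@ey)
plan(np.r_[C+.150*ex,.195],-4)
E
```

```text
t 18.95 case xyz mm [  1.7   1.  162.6] F [0.7 0.2 0.6] w 0.0425
scene [(0.77, array([274., 231.])), (0.73, array([271., 272.]))]
side [(0.69, array([370., 332.])), (0.57, array([198., 182.]))]
0 [array([253., 288.]), array([234., 241.])]
0.1 [array([251., 287.]), array([232., 240.])]
0.5 [array([247., 284.]), array([221., 234.])]
1.57 [array([255., 255.]), array([197., 202.])]
2.28 [array([274., 233.]), array([197., 182.])]
2.6 [array([282., 227.]), array([202., 177.])]
wrist 0.84 [203. 277.] in case 0.000794471705389441 -0.0018351940823248813
scene 0.92 [266. 270.] in case 0.003920052354419331 -0.004946112212592475
side 0.86 [232. 226.] in case 0.004324856915956074 -0.010584386351850631
{'xyz': array([-0.001,  0.599, -0.149]), 'rot': array([-0.002,  0.001,  0.   ]), 'deg': np.float64(0.2)} dist 0.154
```

The brush lies in the long case. Same closing motion for the long cover.

Emit:
carry_out --increments '[{"x": 0, "y": 0, "z": -0.14, "rx": 0, "ry": 0, "rz": 0}, {"x": 0, "y": 0.19, "z": -0.14, "rx": 0, "ry": 0, "rz": 0}, {"x": 0, "y": 0.38, "z": -0.14, "rx": 0, "ry": 0, "rz": 0}, {"x": 0, "y": 0.54, "z": -0.14, "rx": 0, "ry": 0, "rz": 0}, {"x": 0, "y": 0.595, "z": -0.12, "rx": 0, "ry": 0, "rz": 0}, {"x": 0, "y": 0.595, "z": 0, "rx": 0, "ry": 0, "rz": 0}, {"x": 0, "y": 0.595, "z": 0.15, "rx": 0, "ry": 0, "rz": 0}, {"x": 0, "y": 0.595, "z": 0.25, "rx": 0, "ry": 0, "rz": 0}]' --claw 0

```text
t: 20.15
position: [0.6963, 0.1868, 0.0929]
tool_rot: [0.731, 0.682, -0.002, -0.001]
force: [-0.1, -0.5, -0.0]
grip_width: 0.0001
grip_force: 0.0
```

Emit:
carry_out --increments '[{"x": 0, "y": -0.11, "z": 0, "rx": 0, "ry": 0, "rz": 0}, {"x": 0, "y": -0.23, "z": 0, "rx": 0, "ry": 0, "rz": 0}, {"x": 0, "y": -0.35, "z": 0, "rx": 0, "ry": 0, "rz": 0}, {"x": 0, "y": -0.45, "z": 0, "rx": 0, "ry": 0, "rz": 0}, {"x": 0, "y": -0.53, "z": 0.016, "rx": 0, "ry": 0, "rz": 0}, {"x": 0, "y": -0.605, "z": 0.044, "rx": 0, "ry": 0, "rz": 0}, {"x": 0, "y": -0.665, "z": 0.084, "rx": 0, "ry": 0, "rz": 0}, {"x": 0, "y": -0.7, "z": 0.124, "rx": 0, "ry": 0, "rz": 0}]'

```text
t: 20.95
position: [0.5223, 0.1993, 0.0651]
tool_rot: [0.731, 0.682, -0.001, -0.0]
force: [1.4, -0.1, 1.7]
grip_width: 0.0005
grip_force: 0.7
```

```bash
python3 cs.py l|head -3
```

```text
t 20.95 case xyz mm [-27.    0.4  65.1] F [ 1.4 -0.1  1.7] w 0.0005
scene [(0.59, array([256., 444.])), (0.58, array([249., 287.]))]
side [(0.95, array([372., 331.])), (0.82, array([227., 241.]))]
```

Emit:
carry_out --increments '[{"x": 0, "y": -0.015, "z": 0.025, "rx": 0, "ry": 0, "rz": 0}, {"x": 0, "y": -0.015, "z": 0.05, "rx": 0, "ry": 0, "rz": 0}, {"x": 0, "y": -0.015, "z": 0.07, "rx": 0, "ry": 0, "rz": 0}, {"x": 0, "y": -0.015, "z": 0.083, "rx": 0, "ry": 0, "rz": 0}, {"x": 0, "y": -0.015, "z": 0.09, "rx": 0, "ry": 0, "rz": 0}, {"x": 0, "y": -0.015, "z": 0.09, "rx": 0, "ry": 0, "rz": 0}]'

```text
t: 21.75
position: [0.5206, 0.1998, 0.0457]
tool_rot: [0.731, 0.682, -0.0, -0.0]
force: [-9.3, -3.0, 29.7]
grip_width: 0.0002
grip_force: 15.3
```

Emit:
carry_out --increments '[{"x": 0, "y": 0, "z": -0.06, "rx": 0, "ry": 0, "rz": 0}, {"x": 0, "y": 0, "z": -0.2, "rx": 0, "ry": 0, "rz": 0}, {"x": 0, "y": 0, "z": -0.4, "rx": 0, "ry": 0, "rz": 0}, {"x": 0, "y": 0, "z": -0.6, "rx": 0, "ry": 0, "rz": 0}, {"x": 0, "y": 0, "z": -0.65, "rx": 0, "ry": 0, "rz": 0}, {"x": 0, "y": 0, "z": -0.65, "rx": 0, "ry": 0, "rz": 0}]'

```text
t: 22.35
position: [0.5219, 0.2001, 0.2081]
tool_rot: [0.731, 0.682, 0.002, 0.001]
force: [-1.5, 0.4, -0.1]
grip_width: 0.0007
grip_force: 0.0
```

```bash
python3 cs.py l|head -3; python3 cs.py s|head -3
python3 - <<'E'
from h import *
a=capture("scene");b=capture("side")
save("fin",np.hstack([cv2.resize(a[130:330,130:330],(400,400)),cv2.resize(b[80:280,150:350],(400,400))]))
E
```

```text
t 22.35 case xyz mm [-27.4   1.2 208.1] F [-1.5  0.4 -0.1] w 0.0007
scene [(0.97, array([252., 292.])), (0.85, array([255., 446.]))]
side [(0.79, array([368., 330.])), (0.59, array([232., 242.]))]
t 22.55 case xyz mm [-84.7 376.6 203.8] F [-0.5  0.6  0.4] w 0.0006
scene [(0.68, array([165., 208.]))]
side [(0.88, array([141., 295.]))]
```

View pics/fin.png

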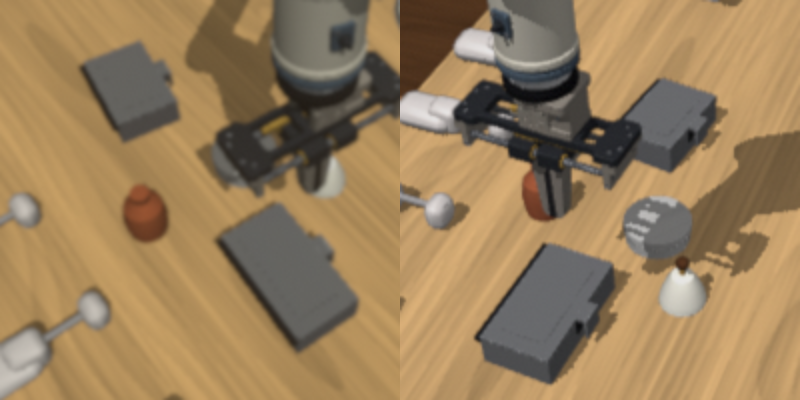

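Both covers are flat shut: the short case is at (130,90) and the long case at (288,275) in the left half. The tin, bell and vase still stand in place, and the robot is touching nothing.

```bash
python3 -c "
from station import finish_job
print(finish_job())"
```

```text
the job is handed in; nothing more can be done
None
```

I handed the job in at about 22.7 s: the brush is in the longer case, the key organizer in the shorter one, both covers are snapped shut, and the bell, vase and tin are still standing in place; the hand-in returned no verdict.

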